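# Hang the keyhole sanding board on the luthier's bench rack

## Robot

A 7-joint arm with a two-finger parallel gripper is mounted at the origin on the work surface. World frame = base frame: x ahead of the robot, y to its left, z up, the work surface at z = 0. Lengths are in m, angles in rad, forces in N, time in s.
With the tool pointing down it reaches from about 0.4 to 0.9 m from the base axis. Payload 5.5 kg.
Tool frame: the origin (TCP) lies between the finger pads; the fingertips stand 22 mm ahead of it and the grasp point (between the pads) lies 3 mm ahead of it; y points along the fingers, z is the direction in which the jaws open and shut, and the axes are right-handed (so a half turn about y gives the same grasp; the last joint's range is limited). The gripper opens to 92 mm and grips with 3 to 60 N. Pads are 19 mm wide; open, the fingers measure 130 mm over their backs; the gripper's body (75 mm by 190 mm) begins 47 mm behind the grasp point.
Start: joints at [1.452, 0.501, -0.427, 1.55, 0.221, 1.138, -0.21], TCP at [0.242, -0.603, 0.249] pointing down, gripper open.
Joint ranges: [-2.88, 2.88], [-0.31, 2.03], [-1.54, 1.56], [0.2, 2.42], [-1.41, 4.55], [0.19, 2.02], [-2.57, 2.57]. Speed limits (rad/s): [2.57, 2.57, 3.14, 3.14, 3.14, 3.14, 3.14].

## Interface

Orientations are given as a rotation vector (axis times angle).
In Python, from station import monitor, grab_frame, order gives the robot as it stands.
- The arm moves only by the tool servo_tool, never from a script. Its argument "moves" is a list of rows, each a list of 7 numbers: the shift along the tool's x, y, z in m, then the turn, a rotation vector about the tool's x, y, z in degrees, then the finger opening in m, from 0 to 0.0918. In form: [[x, y, z, rx, ry, rz, jaw], ...]. A call has 1 to 10 rows; each row is the pose to reach, as a shift and turn from the pose measured when the call began, along the tool's axes at that moment; what a row does not reach only later rows make up. A row lasts 1/8 s, in which the tool goes at most 62.5 mm and 10.7 degrees, less where a joint would pass 70% of its speed; a pose out of reach is approached as far as the arm can. A call with a gripper value outside its range is refused whole. The fingers move at their own pace and stop on an object; the grip force is fixed at half the most. Time passes only in rows, so rows that repeat a pose let the fingers close. It gives the time, the measured TCP pose, the force and the opening at its end, in the units of the state.
- monitor.get_state(): the state, without advancing time (a new reading comes with each control period).
- grab_frame(name): name is "scene" or "top"; returns a dict with "pixels" (384x512x3 uint8, blue, green, red), "K" (3x3 intrinsics, pixels), "rvec" (rotation vector, rad) and "tvec" (3), from world to camera coordinates, as OpenCV has them. Camera axes: x right, y down, z forward; pixel columns grow to the right and rows downward; lengths in m; the calibration is good to about 2 mm. A picture is of the moment at which its call begins. There is no depth.
- order.finish_job(): hands the job in, once; it reports no verdict.
The state is a dict: "t": time; "joints": joint angles; "qd": joint speeds; "tau": joint torques, N m; "ee_pos": TCP position; "eef_rot": TCP orientation; "contact_force": force on the tool from outside, world axes, zero at the start; "ft_torque": the same for the moment, N m; "grip_width": finger opening in m.
Only numpy, scipy, OpenCV 4.12 (cv2) and the standard library are available. Lean on these libraries where they do the work, as an engineer would, in place of code of your own. Each camera call takes 0.05 s, during which the arm holds its last target. There are 200 camera calls.

## Task

Hang the sanding board that has the keyhole on the sloping bench rack: put the wide round part of its keyhole over the screw head, lay the board down on the rack and slide it fully down the slope so that the screw sits at the end of the narrow slot, then let go. It should hang straight down the slope, flat on the rack; leave the other sanding board where it is.

Things in the scene. Friction and masses are not known exactly. Their poses are not given: they have to be found in the camera images.
- keyhole_grip (a point): Centre of the handle (mm: dark block 50 long in x, 24 wide in y, 48 tall) of the keyhole sanding board: plywood 160x90x8, 0.18 kg, loose, flat on the bench. Point is 32 above the underside, half-way up the handle. x along the board to its keyhole end, y across (grip this width), z up out of its upper face. Board spans x -35 to +125 from here.
- keyhole (a point): Centre of the round opening of the keyhole, level with the board's upper face; 65 mm in +x and 24 below the handle's centre; same axes. Opening 50 mm across, cut through, narrowing by 45 degree sides into an 18 wide slot towards +x, whose end wall is 45 from this point (shank axis then at +41). Hangs with the slot up the slope, handle outward.
- screw (a point): Centre of the top of the screw's flat round steel head (mm: 30 across, 5 thick; shank 8 thick), on the wooden face of a fixed rack sloping 20 degrees, rising away from the robot. x up the slope, y level across, z out of the face along the screw. Head top 25, head underside 20 from the face. Face spans 77 up and 167 down the slope from here, 220 wide.
- plain_grip (a point): Centre of the handle of the other sanding board, to be left alone: same plywood, size, handle and axes, but with only one small 16 mm round hole near its end and no keyhole. The two boards lie side by side on the bench, either one nearer the rack, keyhole or hole end away from the robot (within about 20 degrees).
Not all that is in view belongs to the job. What is shaped like the part that bears keyhole_grip but orange or turquoise is not meant.

How it is judged:
By the outcome, as a careful person would: the job done as asked, in the order asked, and still so for the second after the job is handed in, with the robot touching nothing.
It also fails if it takes over 35 s, if anything falls off the work surface, if the arm or the gripper's body presses on something with over 40 N, if the wrist force passes 120 N, or if a joint passes its speed limit or range.

## Working session

There is one attempt and no reset: what is moved stays moved. The work goes in short steps, Python scripts to look and compute and a tool call to move; the robot and the scene stay as the last step left them, time stands still between calls to the robot, and variables do not carry over. Pictures are saved under pics/ and viewed, about 8 in all and at most 12, crops included, and the job is handed in when it is done.

Besides the shell and the picture viewer there is one more tool, called after "Request:" as name(argument=value, ...) on one line, values as JSON. servo_tool: Moves the arm, as the interface text tells. Its arguments: {"type":"object","properties":{"moves":{"type":"array","items":{"type":"array","items":{"type":"number"}}}},"required":["moves"]}

```bash
mkdir -p pics
cat > h.py <<'E'
import numpy as np, cv2
from station import monitor, grab_frame, order
from scipy.spatial.transform import Rotation as R
def save(name,fn):
    f=grab_frame(name); cv2.imwrite('pics/'+fn+'.png',f['pixels']); np.savez('pics/'+fn+'.npz',**{k:np.array(v) for k,v in f.items()}); return f
def load(fn): return dict(np.load('pics/'+fn+'.npz'))
def ray(f,uv):
    M,_=cv2.Rodrigues(np.array(f['rvec'],float)); t=np.array(f['tvec'],float).ravel()
    return -M.T@t, M.T@np.linalg.inv(f['K'])@np.array([uv[0],uv[1],1.])
def onplane(f,uv,z=None,p=None,n=None):
    c,d=ray(f,uv)
    if p is None: p=np.array([0,0,z]); n=np.array([0,0,1.])
    return c+d*((p-c)@n/(d@n))
def tri(f,a,g,b):
    c1,d1=ray(f,a);c2,d2=ray(g,b); s=np.linalg.lstsq(np.c_[d1,-d2],c2-c1,rcond=None)[0]
    p,q=c1+s[0]*d1,c2+s[1]*d2; return (p+q)/2,np.linalg.norm(p-q)
def proj(f,P): return cv2.projectPoints(np.array(P,float).reshape(-1,3),np.array(f['rvec'],float),np.array(f['tvec'],float),np.array(f['K'],float),None)[0].reshape(-1,2)
E
python3 - <<'E'
from h import *
a=save('scene','s0');b=save('top','t0')
for f in(a,b):print(f['K'],ray(f,(256,192)))
s=monitor.get_state();print(s)
E
```

```text
[[362.70422465   0.         254.81994643]
 [  0.         362.70422465 189.73177989]
 [  0.           0.           1.        ]] (array([ 1.17039191, -0.49125171,  0.82269309]), array([-0.66486892,  0.35394432, -0.65781641]))
[[413.53542558   0.         252.2564028 ]
 [  0.         413.53542558 197.7297726 ]
 [  0.           0.           1.        ]] (array([ 0.33307332, -0.10612841,  1.36727763]), array([ 0.095781  , -0.03081099, -0.99506312]))
{'t': 0.1, 'joints': array([ 1.45221343,  0.50173264, -0.42681903,  1.55133802,  0.22080074,
        1.13829552, -0.21031742]), 'qd': array([-0.00133366, -0.00216165, -0.00185127, -0.00188453, -0.00118472,
       -0.00029174, -0.0001205 ]), 'tau': array([-1.10185688e-02, -5.67872500e+01, -5.83837420e+00, -2.79913402e+01,
       -6.90153264e-02,  2.39811436e-02,  4.75163392e-05]), 'ee_pos': array([ 0.24192437, -0.60266913,  0.2477996 ]), 'eef_rot': array([-0.38922079,  2.01425689, -2.01077342]), 'contact_force': array([-0.45737689,  0.01029992, -0.07072372]), 'ft_torque': array([0.00309106, 0.01087574, 0.01270164]), 'grip_width': 0.09174721268214002}
```

View pics/s0.png

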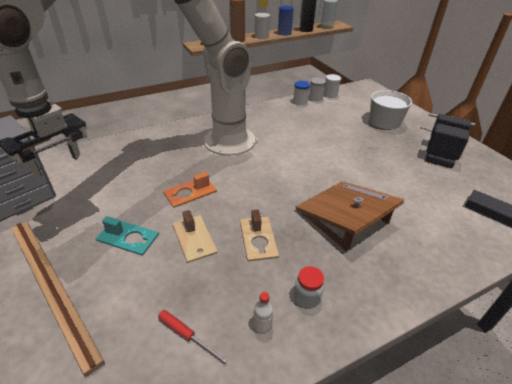

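View pics/t0.png

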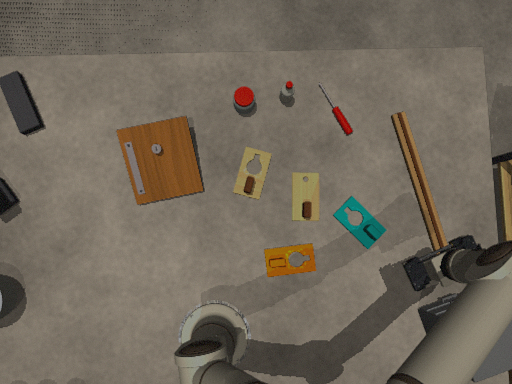

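The scene view shows the rack with its screw at (358,202), two plywood boards at (258,240) and (193,238), and orange and turquoise look-alikes. In the top view the boards are at (252,172) and (306,196), and the screw is at (157,148).

Candidates in the top view:
- Plywood (252,172): large opening with a slot, which fits the description.
- Plywood (306,196): one small hole.
- Orange (290,260) and turquoise (360,222): wrong colour, so excluded.

I'll confirm this in a crop.

Run:
```python
from h import *
t=load('t0')['pixels'];s=load('s0')['pixels']
a=cv2.resize(t[105:215,105:335],None,fx=3.4,fy=3.4,interpolation=cv2.INTER_CUBIC)[:, :782]
b=cv2.resize(s[170:270,165:410],(782,225),interpolation=cv2.INTER_CUBIC)
b=cv2.resize(s[180:265,170:410],None,fx=3.25,fy=2.6,interpolation=cv2.INTER_CUBIC)
w=min(a.shape[1],b.shape[1]);o=np.vstack([a[:,:w],b[:,:w]]);print(o.shape);cv2.imwrite('pics/crop.png',o)
f=load('t0');hsv=cv2.cvtColor(t,cv2.COLOR_BGR2HSV)
for p in [(244,185),(160,170),(265,155),(249,186),(157,148),(252,160)]:print(p,hsv[p[1],p[0]])
hs=cv2.cvtColor(s,cv2.COLOR_BGR2HSV)
for p in [(250,235),(350,210),(256,217)]:print(p,hs[p[1],p[0]])
```

```text
(595, 780, 3)
(244, 185) [ 24 108 146]
(160, 170) [ 15 187 127]
(265, 155) [ 24 105 155]
(249, 186) [ 13 176  81]
(157, 148) [ 10  29 134]
(252, 160) [ 18  51 116]
(250, 235) [ 18  65 212]
(350, 210) [ 11 146 154]
(256, 217) [  8 121 103]
```

View pics/crop.png

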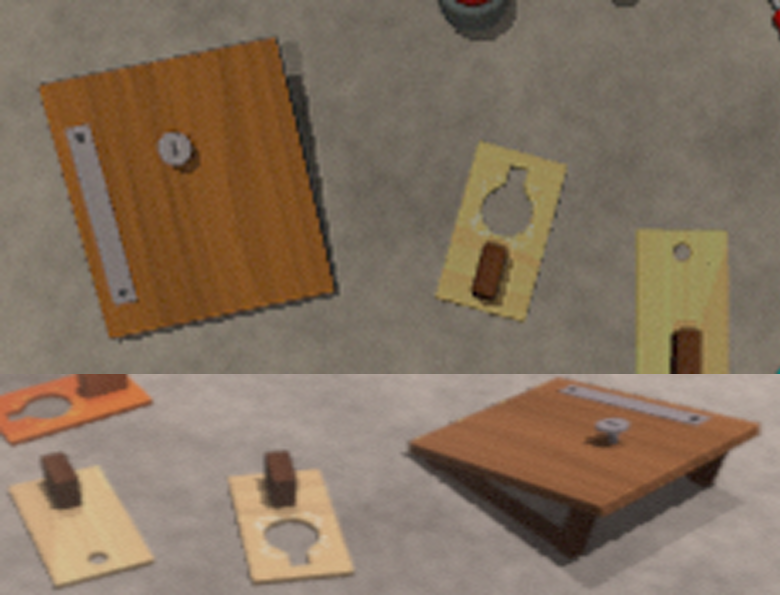

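The crop confirms it. The board at top (252,172) has the keyhole, with its slot pointing away from the robot. The other has only a small hole. The rack slopes up away from the robot, with the screw head at top (157,148). Next I measure.

```bash
cat > meas.py <<'E'
from h import *
t=load('t0');s=load('s0')
def quad(m):
    c=max(cv2.findContours(m,cv2.RETR_EXTERNAL,cv2.CHAIN_APPROX_NONE)[0],key=cv2.contourArea)
    h=cv2.convexHull(c); q=cv2.approxPolyN(h,4,ensure_convex=True).reshape(-1,2).astype(float)
    return c,q
def mask(f,lo,hi,roi):
    x0,y0,x1,y1=roi;m=cv2.inRange(cv2.cvtColor(f['pixels'],cv2.COLOR_BGR2HSV),lo,hi);z=np.zeros_like(m);z[y0:y1,x0:x1]=m[y0:y1,x0:x1];return z
# board, top
c,q=quad(mask(t,(18,80,90),(32,255,255),(225,135,282,205)))
W=np.array([onplane(t,p,.008) for p in c.reshape(-1,2).astype(float)])
r=cv2.minAreaRect((W[:,:2]*1000).astype(np.float32));print('board rect mm',r, cv2.boxPoints(r).round(1).tolist())
# keyhole
km=mask(t,(18,70,90),(32,255,255),(225,135,282,205))
hull=cv2.fillConvexPoly(np.zeros_like(km),cv2.convexHull(c),255)
print('top quad',q.tolist())
# rack
rt=quad(mask(t,(8,130,60),(18,255,255),(105,105,215,215)));print('rack top',rt[1].tolist())
rs=quad(mask(s,(5,100,100),(17,255,255),(285,175,410,235)));print('rack scene',rs[1].tolist())
# screw head: grey on brown
for f,roi,n in((t,(148,140,168,158),'t'),(s,(350,193,368,212),'s')):
    m=mask(f,(0,0,90),(180,80,255),roi)
    cc=max(cv2.findContours(m,cv2.RETR_EXTERNAL,cv2.CHAIN_APPROX_NONE)[0],key=cv2.contourArea)
    M=cv2.moments(m,True);print(n,'head',M['m00'],M['m10']/M['m00'],M['m01']/M['m00'],cv2.fitEllipse(cc))
    
# handle
for f,roi,n in((t,(238,172,262,200),'t'),(s,(248,207,266,234),'s')):
    m=mask(f,(0,70,20),(17,255,135),roi);M=cv2.moments(m,True);print(n,'handle',M['m00'],M['m10']/M['m00'],M['m01']/M['m00'],cv2.boundingRect(m))
E
python3 meas.py
```

```text
board rect mm ((529.211181640625, -136.7357177734375), (91.2600326538086, 161.8883056640625), 73.08238983154297) [[438.5, -156.8000030517578], [593.4000244140625, -203.89999389648438], [619.9000244140625, -116.5999984741211], [465.0, -69.5]]
top quad [[272.0, 153.0], [259.0, 200.0], [233.0, 192.0], [245.0, 146.0]]
rack top [[203.0, 190.0], [137.0, 204.0], [116.0, 130.0], [186.0, 116.0]]
rack scene [[407.0, 200.0], [357.0, 233.0], [295.0, 206.0], [341.0, 181.0]]
t head 67.0 156.0 148.2089552238806 ((155.9980010986328, 148.2340087890625), (8.481664657592773, 8.898520469665527), 151.747802734375)
s head 55.0 358.7090909090909 198.8909090909091 ((358.0514831542969, 199.5323944091797), (5.595607757568359, 9.471467971801758), 89.35646057128906)
t handle 123.0 248.6991869918699 184.3170731707317 (244, 176, 10, 19)
s handle 197.0 255.38578680203045 220.79187817258884 (250, 210, 11, 22)
```

Run:
```python
from h import *
t=load('t0');s=load('s0')
C=[tri(t,a,s,b) for a,b in [((203,190),(295,206)),((137,204),(341,181)),((116,130),(407,200)),((186,116),(357,233))]]
for p,e in C:print(p.round(4),round(e,4))
P=np.array([p for p,_ in C]);print('sides',[round(np.linalg.norm(P[i]-P[(i+1)%4]),4) for i in range(4)])
up=(P[2]+P[3]-P[0]-P[1])/2;l=(P[1]+P[2]-P[0]-P[3])/2
n=np.cross(up,l);n/=np.linalg.norm(n)
print('normal',n,'slope',np.degrees(np.arccos(n[2])),'up yaw',np.degrees(np.arctan2(up[1],up[0])),'lat yaw',np.degrees(np.arctan2(l[1],l[0])))
h,e=tri(t,(156,148.2),s,(358.4,199.2));print('head',h,e,'height over face',(h-P.mean(0))@n,'up from centre',(h-P.mean(0))@up/np.linalg.norm(up),'lat',(h-P.mean(0))@l/np.linalg.norm(l))
h,e=tri(t,(248.7,184.3),s,(255.4,220.8));print('handle',h,e)
yaw=np.radians(-16.9);hc=np.array([.4861,-.1236,0]);ux=np.array([np.cos(yaw),np.sin(yaw),0]);uy=np.array([-ux[1],ux[0],0])
B=[hc+ux*.025*i+uy*.012*j+np.array([0,0,k]) for i in(-1,1) for j in(-1,1) for k in(.008,.056)]
for f in(t,s):print(proj(f,B).min(0),proj(f,B).max(0))
K=hc+ux*.065+[0,0,.008];print('keyhole',K,proj(t,K))
print(R.from_rotvec(monitor.get_state()['eef_rot']).as_matrix().round(3))
```

```text
[0.4738 0.0247 0.0189] 0.0012
[0.4336 0.2396 0.0182] 0.0018
[0.6632 0.2872 0.0974] 0.0088
[0.7024 0.0693 0.0943] 0.0063
sides [np.float64(0.2186), np.float64(0.2475), np.float64(0.2215), np.float64(0.2448)]
normal [-0.30796982 -0.06189223  0.94938082] slope 18.30814733875125 up yaw 11.375006047099639 lat yaw 100.39164329263542
head [0.59959175 0.16017203 0.09888781] 7.635923975102081e-05 height over face 0.029623751159775568 up from centre 0.0432185970491688 lat -0.0005170673080529402
handle [ 0.48719051 -0.12546588  0.02945759] 0.0020871498966296173
[242.80558256 175.34703914] [254.19726422 193.73794679]
[250.81617254 208.05672813] [261.79838979 231.61100329]
keyhole [ 0.54829288 -0.14249564  0.008     ] [[253.53366702 166.75353119]]
[[-0.928 -0.001  0.373]
 [-0.373  0.002 -0.928]
 [-0.    -1.    -0.002]]
```

The measurements hold up:
- **Board:** measures 91×162 mm, yaw -16.9°, handle at (0.4865, -0.1245). Two views agree.
- **Screw head:** top at (0.5996, 0.1602, 0.099). This agrees with the near edge of the rack plus 167 mm up the slope.
- **Rack:** up-slope yaw about 10.8°.

Next step: helper for turning goals into tool moves.

```bash
cat > mv.py <<'E'
from h import *
def Rtool(yaw,pitch):  # board axes -> tool axes (x=-bx, y=-bz, z=-by); pitch: nose-up degrees
    B=R.from_euler('ZY',[yaw,-pitch],degrees=True).as_matrix()
    return np.c_[-B[:,0],-B[:,2],-B[:,1]],B
def rel(pos,Rt,pose=None):
    s=monitor.get_state(); p0=np.array(s['ee_pos']);R0=R.from_rotvec(s['eef_rot']).as_matrix()
    d=R0.T@(np.array(pos)-p0); w=R.from_matrix(R0.T@Rt).as_rotvec(degrees=True)
    print('shift',d.round(4),'turn',w.round(2)); return d,w
E
python3 - <<'E'
from mv import *
Rt,B=Rtool(-16.9,0)
rel([.4865,-.1245,.15],Rt); rel([.4865,-.1245,.036],Rt)
E
```

```text
shift [-0.4051  0.0984 -0.3524] turn [1.000e-01 3.878e+01 3.000e-02]
shift [-0.4051  0.2124 -0.3522] turn [1.000e-01 3.878e+01 3.000e-02]
```

Request:
servo_tool(moves=[[-0.405,0.098,-0.352,0,38.8,0,0.0918],[-0.405,0.098,-0.352,0,38.8,0,0.0918],[-0.405,0.098,-0.352,0,38.8,0,0.0918],[-0.405,0.098,-0.352,0,38.8,0,0.0918],[-0.405,0.098,-0.352,0,38.8,0,0.0918],[-0.405,0.098,-0.352,0,38.8,0,0.0918],[-0.405,0.098,-0.352,0,38.8,0,0.0918],[-0.405,0.098,-0.352,0,38.8,0,0.0918],[-0.405,0.098,-0.352,0,38.8,0,0.0918],[-0.405,0.098,-0.352,0,38.8,0,0.0918]])

```text
t: 1.35
ee_pos: [0.4876, -0.12, 0.1498]
eef_rot: [-0.298, -2.071, 2.062]
contact_force: [-0.4, -0.6, 0.0]
grip_width: 0.0919
```

Run:
```python
from mv import *
Rt,B=Rtool(-16.9,0)
rel([.4865,-.1245,.15],Rt); rel([.4865,-.1245,.036],Rt)
```

```text
shift [-0.0002 -0.0002  0.0046] turn [0.22 0.43 0.11]
shift [-0.0004  0.1138  0.0051] turn [0.22 0.43 0.11]
```

Request:
servo_tool(moves=[[0,0.03,0.005,0.2,0.4,0.1,0.0918],[0,0.06,0.005,0.2,0.4,0.1,0.0918],[0,0.09,0.005,0.2,0.4,0.1,0.0918],[0,0.114,0.005,0.2,0.4,0.1,0.0918],[0,0.114,0.005,0.2,0.4,0.1,0.0918],[0,0.114,0.005,0.2,0.4,0.1,0.0918],[0,0.114,0.005,0.2,0.4,0.1,0.0918]])

```text
t: 2.22
ee_pos: [0.4869, -0.1249, 0.037]
eef_rot: [-0.308, -2.064, 2.064]
contact_force: [-0.0, -0.0, 0.5]
grip_width: 0.092
```

Request:
servo_tool(moves=[[0,0,0,0,0,0,0.015],[0,0,0,0,0,0,0.015],[0,0,0,0,0,0,0.015],[0,0,0,0,0,0,0.015],[0,0,0,0,0,0,0.015],[0,0,0,0,0,0,0.015],[0,0,0,0,0,0,0.015],[0,0,0,0,0,0,0.015]])

```text
t: 3.22
ee_pos: [0.4869, -0.1248, 0.0369]
eef_rot: [-0.308, -2.064, 2.064]
contact_force: [0.7, 0.6, -0.5]
grip_width: 0.0238
```

Request:
servo_tool(moves=[[0,-0.02,0,0,0,0,0.015],[0,-0.05,0,0,0,0,0.015],[0,-0.09,0,0,0,0,0.015],[0,-0.13,0,0,0,0,0.015],[0,-0.16,0,0,0,0,0.015],[0,-0.16,0,0,0,0,0.015],[0,-0.16,0,0,0,0,0.015]])

```text
t: 4.1
ee_pos: [0.4856, -0.1248, 0.1958]
eef_rot: [-0.306, -2.063, 2.063]
contact_force: [0.2, 0.7, -3.3]
grip_width: 0.0239
```

```bash
cat > goal.py <<'E'
from mv import *
HEAD=np.array([.5996,.1602,.0990]);PSI=10.8
def goal(up,n,lat=0,head=HEAD,psi=PSI,kh=None):
    """keyhole centre at head+up (slope), board underside n above the face; kh = TCP->keyhole centre in board axes"""
    Rt,B=Rtool(psi,20)
    k=np.array([.065,0,-.028]) if kh is None else kh
    K=head+B@np.array([up,lat,n-.017])
    return K-B@k,Rt
E
python3 - <<'E'
from goal import *
save('top','t1');save('scene','s1')
rel(*goal(0,.08))
t=load('t1')['pixels'];s=load('s1')['pixels']
o=np.hstack([cv2.resize(x,(400,300),interpolation=cv2.INTER_AREA) for x in (t,s)])
a=cv2.resize(t[100:230,180:330],(400,346));b=cv2.resize(s[130:260,190:340],(400,346))
cv2.imwrite('pics/g1.png',np.hstack([a,b]))
E
```

```text
shift [ 0.055   0.0331 -0.2628] turn [ -4.8  -27.42  19.69]
```

View pics/g1.png

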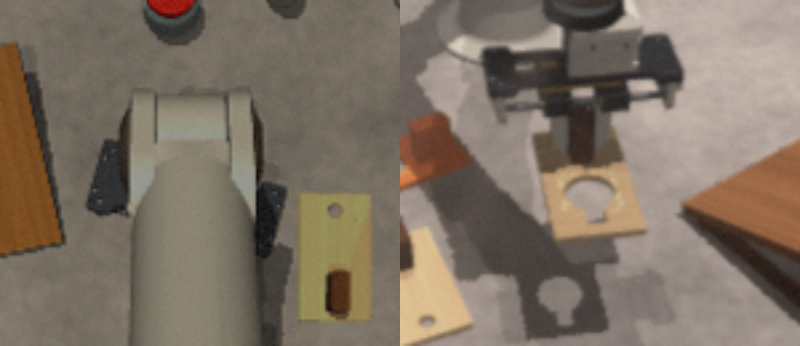

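The board is held level. In the scene view the opening is at about px (261,203). The other board hasn't moved. Next I go to a hover over the screw.

Request:
servo_tool(moves=[[0.01,0.0,-0.05,-1.2,-6.9,4.9,0.015],[0.02,0.0,-0.1,-2.4,-13.7,9.8,0.015],[0.03,0.0,-0.15,-3.6,-20.6,14.8,0.015],[0.045,0.01,-0.21,-4.8,-27.4,19.7,0.015],[0.055,0.033,-0.263,-4.8,-27.4,19.7,0.015],[0.055,0.033,-0.263,-4.8,-27.4,19.7,0.015],[0.055,0.033,-0.263,-4.8,-27.4,19.7,0.015],[0.055,0.033,-0.263,-4.8,-27.4,19.7,0.015],[0.055,0.033,-0.263,-4.8,-27.4,19.7,0.015]])

```text
t: 5.32
ee_pos: [0.5095, 0.1411, 0.1625]
eef_rot: [0.164, 1.984, -1.921]
contact_force: [-0.8, -0.5, -2.0]
grip_width: 0.0239
```

Run:
```python
from goal import *
s=save('scene','s2');t=save('top','t2')
rel(*goal(0,.08))
st=monitor.get_state();Rt=R.from_rotvec(st['eef_rot']).as_matrix();B=np.c_[-Rt[:,0],-Rt[:,2],-Rt[:,1]]
T=np.array(st['ee_pos'])
pts={'kh':(.065,0,-.028),'slotend':(.11,0,-.028),'cR':(.125,-.045,-.028),'cL':(.125,.045,-.028),'nR':(-.035,-.045,-.028),'nL':(-.035,.045,-.028)}
for f,n in((s,'s'),(t,'t')):
  for k,v in pts.items():print(n,k,proj(f,T+B@np.array(v)).round(1)[0])
  c=cv2.resize(f['pixels'][120:270,260:420] if n=='s' else f['pixels'][80:230,100:260],(400,375) if n=='t' else (400,375),interpolation=cv2.INTER_CUBIC)
  cv2.imwrite(f'pics/h_{n}.png',c)
cv2.imwrite('pics/h.png',np.hstack([cv2.imread('pics/h_s.png'),cv2.imread('pics/h_t.png')]))
```

```text
shift [ 0.0004  0.0003 -0.0014] turn [-0.07 -0.16 -0.04]
s kh [356.6 180.3]
s slotend [369.3 183.8]
s cR [363.2 191.2]
s cL [383.9 179. ]
s nR [321.  178.7]
s nL [341.  168.3]
t kh [153.6 150.9]
t slotend [149.7 135.9]
t cR [163.6 127.7]
t cL [133.1 134. ]
t nR [176.9 180.2]
t nL [147.4 186.4]
```

View pics/h.png

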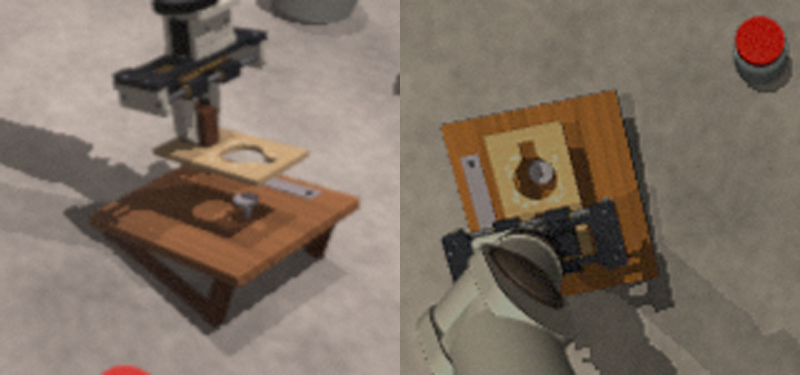

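The scene and top views agree with the prediction to about 1–2 px: opening at top (154,151), scene (357,181). The board may sag slightly in pitch. I'll lower it along the screw axis.

Request:
servo_tool(moves=[[0,0.02,-0.001,0,0,0,0.015],[0,0.04,-0.001,0,0,0,0.015],[0,0.05,-0.001,0,0,0,0.015],[0,0.06,-0.001,0,0,0,0.015],[0,0.065,-0.001,0,0,0,0.015],[0,0.068,-0.001,0,0,0,0.015],[0,0.068,-0.001,0,0,0,0.015],[0,0.068,-0.001,0,0,0,0.015]])

```text
t: 6.42
ee_pos: [0.5324, 0.1469, 0.0991]
eef_rot: [0.164, 1.983, -1.92]
contact_force: [-0.0, -1.1, -1.7]
grip_width: 0.024
```

Run:
```python
from goal import *
s=save('scene','s3');t=save('top','t3')
rel(*goal(0,.0))
st=monitor.get_state();Rt=R.from_rotvec(st['eef_rot']).as_matrix();B=np.c_[-Rt[:,0],-Rt[:,2],-Rt[:,1]]
T=np.array(st['ee_pos'])
for f,n in((s,'s'),(t,'t')):
  for k,v in {'kh':(.065,0,-.028),'cR':(.125,-.045,-.028),'cL':(.125,.045,-.028)}.items():
    p=proj(f,T+B@np.array(v))[0];o=(300,150) if n=='s' else (110,100);q=((p-o)*4).astype(int);q[0]+=400*(n=='t');print(n,k,p.round(1),'crop',q)
  x0,y0=o;cv2.imwrite(f'pics/h_{n}.png',cv2.resize(f['pixels'][y0:y0+100,x0:x0+100],(400,400),interpolation=cv2.INTER_CUBIC))
cv2.imwrite('pics/h3.png',np.hstack([cv2.imread('pics/h_s.png'),cv2.imread('pics/h_t.png')]))
```

```text
shift [ 0.0006  0.0125 -0.0005] turn [-0.07 -0.16 -0.06]
s kh [358.5 200.6] crop [234 202]
s cR [365.1 212.6] crop [260 250]
s cL [385.1 199.8] crop [340 199]
t kh [156.3 147.7] crop [585 190]
t cR [165.8 125.6] crop [623 102]
t cL [136.8 131.6] crop [507 126]
```

View pics/h3.png

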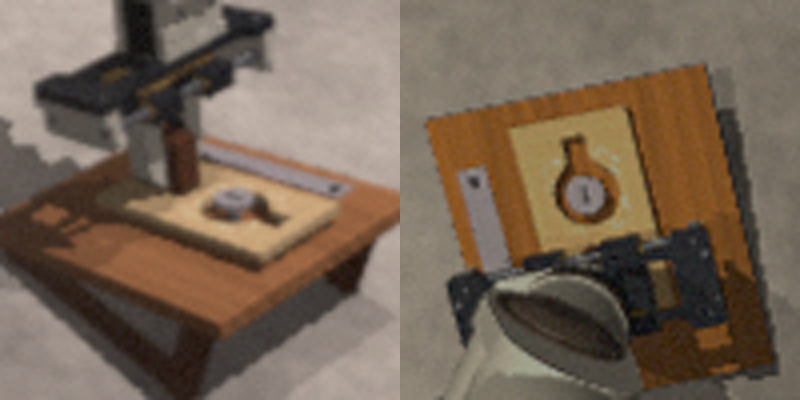

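The board is down around the head. The head is centred in the opening in both views, at scene (358,200) and top (156,148). Now the last 12 mm, watching the force.

Request:
servo_tool(moves=[[0,0.004,0,0,0,0,0.015],[0,0.007,0,0,0,0,0.015],[0,0.01,0,0,0,0,0.015],[0,0.01,0,0,0,0,0.015],[0,0.01,0,0,0,0,0.015]])

```text
t: 7.15
ee_pos: [0.5356, 0.1474, 0.0904]
eef_rot: [0.164, 1.982, -1.92]
contact_force: [-8.8, -0.9, 11.9]
grip_width: 0.0237
```

Request:
servo_tool(moves=[[0,0.001,0,0,0,0,0.015],[0,0.002,0,0,0,0,0.015],[0,0.002,0,0,0,0,0.015]])

```text
t: 7.52
ee_pos: [0.5357, 0.1474, 0.0902]
eef_rot: [0.165, 1.979, -1.921]
contact_force: [-18.1, -4.7, 29.8]
grip_width: 0.0237
```

Request:
servo_tool(moves=[[0,0,0,0,0,0,0.015],[0.005,0,0,0,0,0,0.015],[0.01,0,0,0,0,0,0.015],[0.015,0,0,0,0,0,0.015],[0.02,0,0,0,0,0,0.015],[0.025,0,0,0,0,0,0.015],[0.03,0,0,0,0,0,0.015],[0.034,0,0,0,0,0,0.015],[0.034,0,0,0,0,0,0.015]])

```text
t: 8.65
ee_pos: [0.504, 0.1416, 0.0786]
eef_rot: [0.165, 1.979, -1.921]
contact_force: [-1.0, -0.4, 6.1]
grip_width: 0.0238
```

Run:
```python
from goal import *
rel(*goal(-.041,.003))
```

```text
shift [ 0.0074  0.0001 -0.0004] turn [-0.23 -0.09 -0.18]
```

Request:
servo_tool(moves=[[0.002,0,0,0,0,0,0.015],[0.004,0,0,0,0,0,0.015],[0.006,0,0,0,0,0,0.015],[0.007,0,0,0,0,0,0.015],[0.007,0,0,0,0,0,0.015]])

```text
t: 9.28
ee_pos: [0.4978, 0.1404, 0.0763]
eef_rot: [0.166, 1.979, -1.921]
contact_force: [2.1, 0.4, 4.3]
grip_width: 0.0236
```

Request:
servo_tool(moves=[[0.001,0,0,0,0,0,0.015],[0.002,0,0,0,0,0,0.015],[0.003,0,0,0,0,0,0.015],[0.003,0,0,0,0,0,0.015]])

```text
t: 9.78
ee_pos: [0.4973, 0.1403, 0.077]
eef_rot: [0.167, 1.979, -1.92]
contact_force: [8.5, 1.5, -0.5]
grip_width: 0.024
```

The end wall is on the shank: about 8 N up the slope, after about 41 mm of travel. I'll press lightly, then release and back off along the normal.

Request:
servo_tool(moves=[[0,0.001,0,0,0,0,0.015],[0,0.001,0,0,0,0,0.015],[0,0.001,0,0,0,0,0.05],[0,0.001,0,0,0,0,0.05],[0,0.001,0,0,0,0,0.05],[0,0.0,0,0,0,0,0.05],[0,0.0,0,0,0,0,0.05]])

```text
t: 10.65
ee_pos: [0.4971, 0.1403, 0.077]
eef_rot: [0.167, 1.979, -1.92]
contact_force: [0.0, 0.1, -0.2]
grip_width: 0.0499
```

Request:
servo_tool(moves=[[0,-0.02,0,0,0,0,0.05],[0,-0.05,0,0,0,0,0.05],[0,-0.09,0,0,0,0,0.05],[0,-0.13,0,0,0,0,0.05],[0.05,-0.17,0,0,0,0,0.05],[0.08,-0.2,0.05,0,0,0,0.05],[0.1,-0.2,0.1,0,0,0,0.05],[0.1,-0.2,0.15,0,0,0,0.05],[0.1,-0.2,0.2,0,0,0,0.05],[0.1,-0.2,0.2,0,0,0,0.05]])

```text
t: 11.9
ee_pos: [0.373, -0.0892, 0.2308]
eef_rot: [0.172, 1.978, -1.924]
contact_force: [1.4, -0.1, 0.7]
grip_width: 0.0502
```

Run:
```python
from goal import *
s=save('scene','s4');t=save('top','t4')
a=cv2.resize(s['pixels'][160:260,280:420],(560,400),interpolation=cv2.INTER_CUBIC)[:,:420]
b=cv2.resize(t['pixels'][105:215,105:210],(380,400),interpolation=cv2.INTER_CUBIC)
cv2.imwrite('pics/r4.png',np.hstack([a,b]))
# board yaw/position vs screw in top view, on tilted plane
_,B=Rtool(PSI,20)
m=cv2.inRange(cv2.cvtColor(t['pixels'],cv2.COLOR_BGR2HSV),(18,70,90),(32,255,255));z=np.zeros_like(m);z[105:215,105:210]=m[105:215,105:210]
c=max(cv2.findContours(z,0,cv2.CHAIN_APPROX_NONE)[0],key=cv2.contourArea)
p=HEAD-B[:,2]*.017
Q=np.array([B.T@(onplane(t,x,p=p,n=B[:,2])-p) for x in c.reshape(-1,2).astype(float)])
r=cv2.minAreaRect((Q[:,:2]*1000).astype(np.float32));print(r,cv2.boxPoints(r).round(1).tolist())
print(monitor.get_state()['ee_pos'],monitor.get_state()['t'])
```

```text
((-61.518394470214844, 0.36780548095703125), (90.88867950439453, 161.30751037597656), 89.91108703613281) [[-142.1999969482422, -45.0], [19.100000381469727, -45.20000076293945], [19.200000762939453, 45.70000076293945], [-142.10000610351562, 45.900001525878906]]
[ 0.37349598 -0.08953077  0.23072524] 12.0
```

View pics/r4.png

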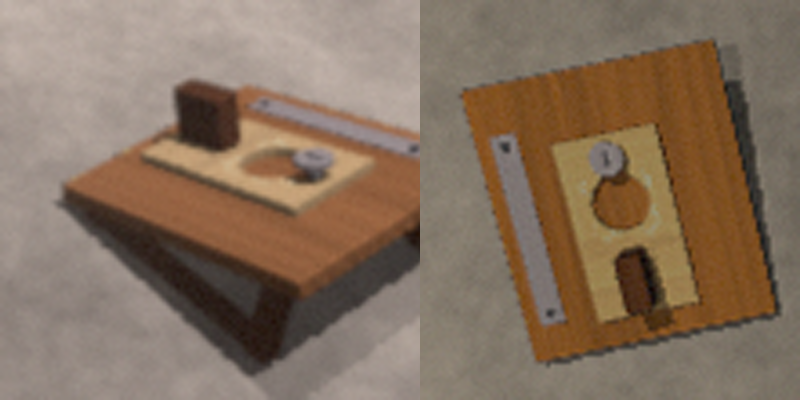

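The board hangs with the screw at the slot end. In the top view it spans -142 to +19 mm from the screw along the slope (expected -141 to +19), and sits within 0.1° of the measured slope direction. Last, I check that the plain board and this one are still, then hand in.

Run:
```python
from h import *
f=save('scene','s5')['pixels'].astype(int);a=load('s0')['pixels'].astype(int);b=load('s4')['pixels'].astype(int)
for n,(x0,y0,x1,y1),g in(('plain',(170,208,222,262),a),('hung',(290,170,410,245),b)):
    d=np.abs(f-g)[y0:y1,x0:x1].max(2);print(n,'changed px >40:',(d>40).sum(),'median',np.median(d))
def c(g):
    m=cv2.inRange(cv2.cvtColor(g.astype(np.uint8),cv2.COLOR_BGR2HSV),(12,40,120),(32,255,255));z=np.zeros_like(m);z[208:262,168:224]=m[208:262,168:224];k=max(cv2.findContours(z,0,2)[0],key=cv2.contourArea);return cv2.boundingRect(k)
print(c(a),c(f)); s=monitor.get_state();print(s['t'],s['contact_force'],np.abs(s['qd']).max())
print(order.finish_job())
```

```text
plain changed px >40: 20 median 3.0
hung changed px >40: 0 median 2.0
(172, 215, 46, 47) (172, 215, 46, 47)
12.05 [ 0.21548634  0.67027215 -0.41915888] 0.047157960529415656
the job is handed in; nothing more can be done
None
```

The keyhole sanding board is hanging on the rack screw and the job is handed in, at 12 s of the 35 s allowed. I gripped it by the handle, put the keyhole over the screw head, laid it on the face and slid it about 41 mm down the slope. The end of the slot then met the shank with about 8 N, and I let go and backed away.

**Last checks:**
- **Position:** the board spans -142 to +19 mm along the slope from the screw, against an expected -141 to +19. It is 0.4 mm off centre across the slope.
- **Straightness:** it lies within 0.1° of the rack direction I measured. That direction itself is uncertain: two estimates gave 10.4° and 11.4°, and I used 10.8°.
- **Flatness:** it looks flat in both camera views, but I did not measure this.
- **Stillness:** it did not move between the last two scene pictures, though they are only about 0.1 s apart.
- **Other board:** its outline is unchanged from the start. About 20 pixels around it changed; I did not trace why, possibly the arm's shadow.
- **Robot:** it was clear of everything at hand-in, and the highest wrist force I read was about 35 N.

**Disagreement:** the board met the rack about 3 mm higher than I had worked out. That is within camera error or slight sag in the grip, and I allowed for it when sliding.

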